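# Pin the sorting-shelf gate shut

### The job

Close up the sorting shelf: draw the gate's sliding hold-open bolt all the way back, swing the wooden gate shut across the lip so that its brass eye lies between the two ears of the keeper, then take the long drop pin from its rest and pass it down through upper ear, eye and lower ear until its collar sits on the upper ear. Leave the bolt drawn and let go of everything; the stub pin stays in its rest and the parts on the shelf stay where they are.

Things in the scene. Friction and masses are not known exactly. Their poses are not given: they have to be found in the camera images.
- gate (a joint): Wooden bar 18 mm thick, 58 to 84 mm above the bench, swinging level on an upright hinge. 0 = shut (firm stop); grows as it opens clockwise seen from above, to 1.1; starts 0.75 to 1.05 rad. Very light, stays where left. On its free end a flat brass eye, 14 mm thick, upright 15 mm hole 200 mm from the hinge axis. A 40 mm tail behind the hinge hits the engaged bolt at about 0.6 rad.
- bolt (a joint): Hold-open bolt, flat steel bar 16 mm wide on a wooden bed just past the hinge, its top 80 mm above the bench. 0 = engaged, 0.04 m = fully drawn (stop). Slides level, away from the hinge, along the line from keeper through hinge. About 1.5 N of friction, stays where left. Drawn far enough beyond 0.03 m.
- gate_knob (a point): Middle of the upright round knob on top of the gate, 16 mm across and 34 mm tall (17 mm above and below this point), 130 mm from the hinge axis. It moves with the gate.
- bolt_knob (a point): Middle of the upright round knob on the bolt, 14 mm across and 32 mm tall (16 mm above and below this point). It moves with the bolt.
- gate_hinge (a point): Point on the gate's upright hinge axis, 70 mm above the bench. The horizontal line from here to keeper_top is where the gate lies when shut. Axes as for keeper_top.
- keeper_top (a point): Centre of the upper ear's hole at its top face, 97 mm above the bench, 200 mm from the hinge axis. Brass keeper: two ears 38 mm wide, 10 mm thick, 34 mm apart one above the other, each with an upright 13 mm hole bevelled 2 mm, joined on the side away from the hinge. Lower ear's underside 43 mm, shelf board 18 mm above the bench. z up, y to the hinge, x into the shelf (gate opens to -x).
- drop_pin_mid (a point): Half-way up the drop pin: brass, about 90 g, 96 mm long: shank 10 mm thick, 62 mm long, foot tapered to 6 mm over 5 mm; collar 22 mm across, 4 mm thick, its underside 14 mm above this point; round grip 16 mm across, 18 to 48 mm above it. z from foot to grip. The taller pin, upright in either hole of the rest. Fully home, this point is 14 mm below keeper_top.
- stub_pin_mid (a point): Centre of the stub pin, not to be used: brass, 50 mm long, shank only 36 mm long and 10 mm thick, collar 22 mm, broad flat head 26 mm across and 10 mm tall. It stands in the other hole of the rest.
- pin_rest: Fixed wooden rest on the bench, 130 x 50 x 43 mm high, origin at the centre of its underside; x along its length. Two upright holes 11.5 mm wide and 28 mm deep, at 35 mm either side of the middle along x. Either pin can be in either hole.
- horn: Copper horn section standing on the shelf, 76 mm across, 60 mm tall; origin at the centre of its underside. Not to be moved.
- reproducer: Nickel-plated reproducer lying flat on the shelf, 56 mm across, 20 mm thick, with a short stub; origin at the centre of its underside. Not to be moved.
- bell_lever: Brass bell lever lying on the shelf, about 82 mm long, 12 mm high; origin at the middle of its underside. Not to be moved.
Not all that is in view belongs to the job. Leave any orange or purple look-alike of the part that bears drop_pin_mid alone.

How it is judged:
By the outcome, as a careful person would: the job done as asked, in the order asked, and still so for the second after the job is handed in, with the robot touching nothing.
It also fails if it takes over 64 s, if anything falls off the work surface, if the arm or the gripper's body presses on something with over 40 N, if the wrist force passes 120 N, or if a joint passes its speed limit or range.

### The arm

A 6-joint arm with a two-finger parallel gripper is mounted at the origin on the work surface. World frame = base frame: x ahead of the robot, y to its left, z up, the work surface at z = 0. Lengths are in mm, angles in rad, forces in N, time in s.
With the tool pointing down it reaches from about 325 to 925 mm from the base axis. Payload 3.1 kg.
Tool frame: the origin (TCP) lies on the centre line of the jaws, within the pads' length; the fingertips stand robot.finger_overhang ahead of it and the grasp point (between the pads) lies 3 mm ahead of it (robot.finger_overhang is the distance from the TCP to the fingertips, in mm); z points along the fingers, y is the direction in which the jaws open and shut (so a half turn about z gives the same grasp; the last joint's range is limited). The gripper opens to 85 mm and grips with 20 to 120 N. Pads are 22 mm wide; open, the fingers measure 114 mm over their backs; the gripper's body (76 mm by 85 mm) begins 54 mm behind the grasp point. The pads swing forward as they close: fully open they stand 13 mm farther back than shut.
Start: joints at [1.155, 0.217, 1.613, -0, 1.311, -0.112], TCP at [186.949, 596.397, 253.3] pointing down, gripper open.
Joint ranges: [-2.75, 2.75], [-0.78, 2.1], [0.31, 2.55], [-1.13, 4.27], [0.13, 2.63], [-2.58, 2.58]. Speed limits (rad/s): [2.79, 2.79, 3.14, 3.14, 3.14, 3.14].

### API

Orientations are given as a unit quaternion [w, x, y, z].
In Python, from plant import telemetry, cams, job, robot gives the robot as it stands.
- The arm moves only by the tool servo_tool, never from a script. Its argument "rows" is a list of rows, each a list of 3 entries, a list of its own where there are three numbers: the turn, a rotation vector about the tool's x, y, z in degrees, then the shift along the tool's x, y, z in mm, then the opening, from 0 (shut) to 1 (fully open). A call has 1 to 10 rows; each row is the pose to reach, as a shift and turn from the pose commanded when the call began, along the tool's axes at that moment; what a row does not reach only later rows make up. A row lasts 1/12 s, in which the tool goes at most 41.7 mm and 7.16 degrees, less where a joint would pass 70% of its speed; a pose out of reach is approached as far as the arm can. A call with a gripper value outside its range is refused whole. The fingers move at their own pace and stop on an object; "squeeze" is the grip in N (left out, the last holds). Time passes only in rows, so rows that repeat a pose let the fingers close. It gives the time, the measured TCP pose, the force and the opening at its end, in the units of the state.
- telemetry.get_obs(): the state, without advancing time (a new reading comes with each control period).
- cams.grab_frame(name): name is "scene" or "top"; returns a dict with "pixels" (480x640x3 uint8, red, green, blue), "z_map" (480x640 float32, mm along the optical axis (not along the pixel's ray), 0 where there is no reading), "intrinsics" (3x3 intrinsics, pixels), "k1" (the pictures are not rectified: a ray, as slopes to the right and down, at radius r is drawn at 1 + k1 r^2 times it, then the intrinsics apply), "world_from_camera" (4x4, takes a point from camera to world coordinates). Camera axes: x right, y up, looking along -z (the intrinsics and any distortion apply to the point x, -y, -z); pixel columns grow to the right and rows downward; lengths in mm; the calibration is good to about 2 mm. A picture is of the moment at which its call begins.
- job.hand_in(): hands the job in, once; it reports no verdict.
The state is a dict: "clock": time; "q": joint angles; "joint_velocities": joint speeds; "effort": joint torques, N m; "ee_pos": TCP position; "ee_rot": TCP orientation; "contact_force": force on the tool from outside, world axes, zero at the start; "wrist_torque": the same for the moment, N m; "finger_gap": finger opening in mm.
Only numpy, scipy, OpenCV 4.12 (cv2) and the standard library are available. Lean on these libraries where they do the work, as an engineer would, in place of code of your own. Each camera call takes 0.05 s, during which the arm holds its last target. There are 200 camera calls.

## Working session

There is one attempt and no reset: what is moved stays moved. The work goes in short steps, Python scripts to look and compute and a tool call to move; the robot and the scene stay as the last step left them, time stands still between calls to the robot, and variables do not carry over. Pictures are saved under pics/ and viewed, about 8 in all and at most 12, crops included, and the job is handed in when it is done.

Besides the shell and the picture viewer there is one more tool, called after "Request:" as name(argument=value, ...), one argument or row to a line, values as JSON. servo_tool: Moves the arm, as the interface text tells. Its arguments: {"type":"object","properties":{"rows":{"type":"array","items":{"type":"array"}},"squeeze":{"type":"number"}},"required":["rows"]}

```bash
mkdir -p pics; ls; cat > h.py <<'E'
import numpy as np, cv2
from plant import telemetry, cams, job, robot
def undist(f,px):
    K=np.array(f["intrinsics"]);p=np.atleast_2d(np.array(px,float))
    d=(p-[K[0,2],K[1,2]])/[K[0,0],K[1,1]]
    s=d.copy()
    for _ in range(20): s=d/(1+f["k1"]*(s**2).sum(1,keepdims=True))
    return s
def ray(f,px):
    s=undist(f,px);T=np.array(f["world_from_camera"])
    v=np.c_[s[:,0],-s[:,1],-np.ones(len(s))]@T[:3,:3].T
    return T[:3,3],v
def onz(f,px,z):
    o,v=ray(f,px);return o+v*((z-o[2])/v[:,2])[:,None]
def depthpt(f,px):
    o,v=ray(f,px);d=np.array([f["z_map"][int(y),int(x)] for x,y in np.atleast_2d(px)])
    return o+v*d[:,None]
def cloud(f):
    h,w=f["z_map"].shape;g=np.stack(np.meshgrid(np.arange(w),np.arange(h)),-1).reshape(-1,2)
    o,v=ray(f,g);return (o+v*f["z_map"].reshape(-1,1)).reshape(h,w,3)
def tri(f,p,g,q):
    o1,v1=ray(f,p);o2,v2=ray(g,q);v1=v1[0];v2=v2[0]
    t=np.linalg.lstsq(np.c_[v1,-v2],o2-o1,rcond=None)[0]
    a=o1+v1*t[0];b=o2+v2*t[1];return (a+b)/2,np.linalg.norm(a-b)
def save(n,im): cv2.imwrite("pics/"+n+".png",cv2.cvtColor(im,cv2.COLOR_RGB2BGR))
E
python3 - <<'E'
from h import *
import pickle
for n in("scene","top"):
    f=cams.grab_frame(n);save(n+"1",f["pixels"]);pickle.dump(f,open(n+"1.pkl","wb"))
    print(n,f["intrinsics"],f["k1"],np.round(f["world_from_camera"],3).tolist())
print(telemetry.get_obs(),robot.finger_overhang)
E
```

```text
pics
scene [[433.12901787   0.         316.04783682]
 [  0.         433.12901787 250.65329016]
 [  0.           0.           1.        ]] 0.0007186520867171598 [[0.889, -0.242, 0.388, 883.385], [0.457, 0.498, -0.737, -693.447], [-0.015, 0.833, 0.553, 540.818], [0.0, 0.0, 0.0, 1.0]]
top [[514.76605267   0.         316.97001856]
 [  0.         514.76605267 234.60164842]
 [  0.           0.           1.        ]] 0.03401601085806874 [[0.018, 0.99, -0.142, 436.434], [-1.0, 0.017, -0.008, -112.618], [-0.005, 0.142, 0.99, 1036.651], [0.0, 0.0, 0.0, 1.0]]
{'clock': 0.1, 'q': array([ 1.15478444e+00,  2.17673225e-01,  1.61478778e+00, -1.99309387e-05,
        1.31133514e+00, -1.12156376e-01]), 'joint_velocities': array([ 0.00021436, -0.0008807 , -0.00310818, -0.00176639, -0.00123774,
       -0.00027312]), 'effort': array([-1.18523079e-03, -3.98080444e+01, -3.04968524e+01, -2.33389674e-04,
        4.26571729e-03, -2.33919900e-05]), 'ee_pos': array([186.67400996, 595.73714103, 252.09485883]), 'ee_rot': array([-2.78288284e-04,  1.51341334e-01,  9.88480949e-01, -1.06606411e-03]), 'contact_force': array([ 0.00995568, -0.3709286 ,  0.21759039]), 'wrist_torque': array([-0.03065623,  0.03849555, -0.01119649]), 'finger_gap': 85.6111310065909} 22.0
```

View pics/scene1.png

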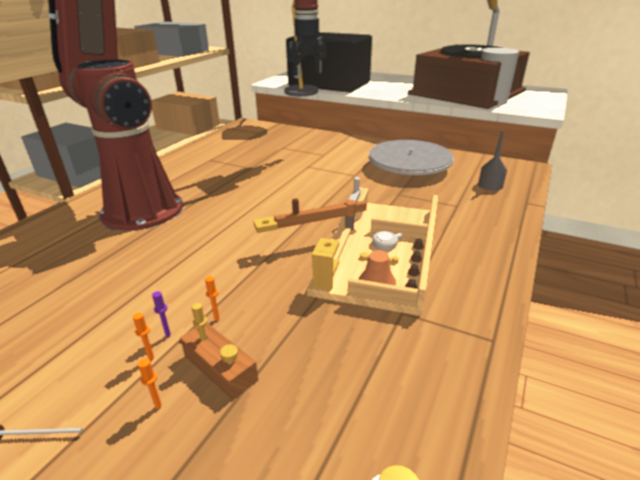

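View pics/top1.png

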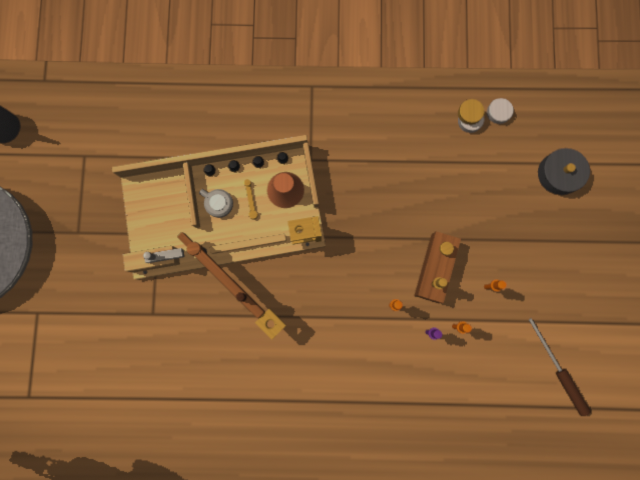

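The scene picture shows the gate open, knob near (295,205), keeper at (325,250), bolt knob near (357,188), and the drop pin (brass) in the rest at (198,318). In the top picture the keeper is at (303,229), the hinge at about (193,247), the bolt knob at (150,257), the gate eye at (270,324) and the drop pin at (440,283). I'll enlarge crops.

```bash
python3 - <<'E'
from h import *
import pickle
s=pickle.load(open("scene1.pkl","rb"))["pixels"];t=pickle.load(open("top1.pkl","rb"))["pixels"]
a=cv2.resize(t[215:345,120:340],None,fx=3.6,fy=3.6,interpolation=cv2.INTER_CUBIC)[:300]
a=cv2.resize(t[220:345,120:340],(792,450),interpolation=cv2.INTER_CUBIC)
save("ca",a)
b=cv2.resize(s[170:300,240:400],(400,325),interpolation=cv2.INTER_CUBIC)
c=cv2.resize(s[270:400,120:280],(400,325),interpolation=cv2.INTER_CUBIC)
d=cv2.resize(t[220:310,400:520],(400,300),interpolation=cv2.INTER_CUBIC)
e=np.zeros((300,400,3),np.uint8)
save("cb",np.vstack([np.hstack([b,c])[:300],np.hstack([d,e])]))
E
```

```text
(no output)
```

View pics/ca.png

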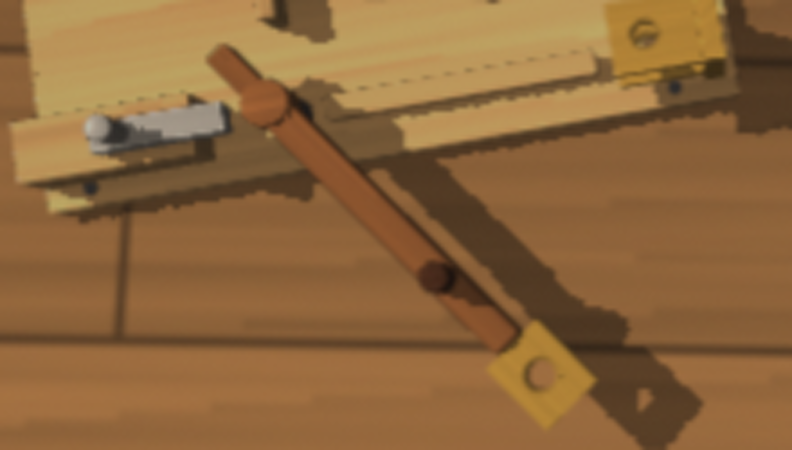

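View pics/cb.png

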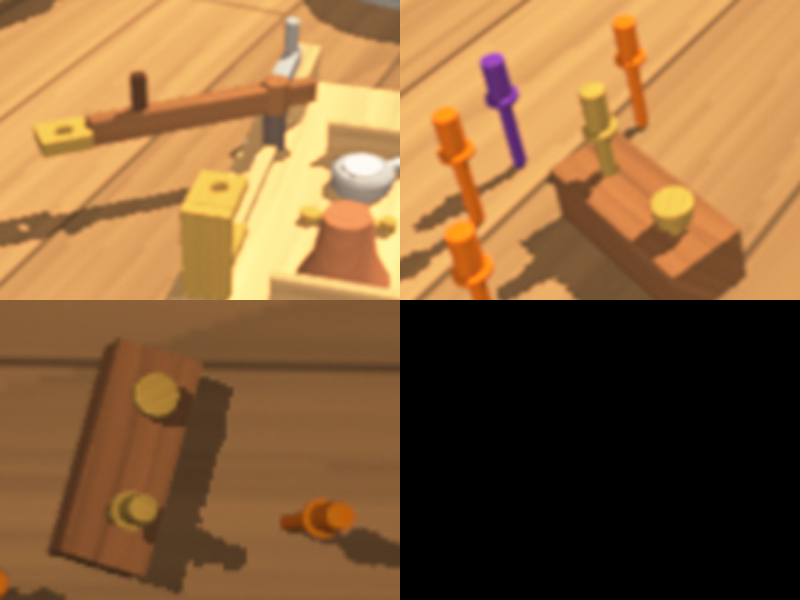

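The crops show the keeper hole at top (299,229), hinge barrel (194,249), gate knob top (241,296), bolt knob top (147.5,255), eye hole (270,324) and drop pin grip top (443,282); the scene view shows the same features. The stub is the broad-headed one. Next I triangulate.

```bash
cat > m.py <<'E'
from h import *
import pickle
s=pickle.load(open("scene1.pkl","rb"));t=pickle.load(open("top1.pkl","rb"))
P={"keeper":((298.9,229.2),(327.6,244.8),97),"gknob":((241.1,295.6),(295.6,200),None),"bknob":((147.5,255.3),(357.2,178.8),None),"eye":((270,323.9),(266.4,222),77),"pin":((443.2,282.4),(197.2,306),None),"stub":((447.2,248.5),(228.8,351.5),None)}
for k,(a,b,z) in P.items():
    x,e=tri(t,a,s,b);print(k,x.round(1),round(e,1),"topdepth",depthpt(t,[a])[0].round(1),"scdepth",depthpt(s,[b])[0].round(1))
    if z: print("   onz",onz(t,[a],z)[0].round(1),onz(s,[b],z)[0].round(1))
print("hinge",depthpt(t,[(193.9,248.9)])[0].round(1))
E
python3 m.py
```

```text
keeper [581.2 -71.6  94.5] 0.5 topdepth [588.  -69.6  52.1] scdepth [580.2 -70.1  93.4]
   onz [581.  -71.5  97. ] [582.7 -75.2  97. ]
gknob [456.8  27.2 116.8] 0.6 topdepth [457.   27.2 118.1] scdepth [458.5  23.7 118.7]
bknob [527.  200.5 109. ] 0.6 topdepth [526.5 199.4 111.7] scdepth [527.8 199.3 109.7]
eye [408.  -20.9  75. ] 1.8 topdepth [ 4.05e+02 -1.44e+01  4.00e-01] scdepth [405.3 -15.6  71.7]
   onz [407.3 -21.7  77. ] [410.8 -23.3  77. ]
pin [ 487.3 -332.6  109. ] 0.2 topdepth [ 487.3 -332.7  108.8] scdepth [ 490.4 -335.3  112.2]
stub [ 554.2 -352.7   61.4] 0.1 topdepth [ 554.3 -352.7   61.1] scdepth [ 555.9 -354.5   63.8]
hinge [542.6 123.5  84.2]
```

```bash
cat >> h.py <<'E'
from scipy.spatial.transform import Rotation as Ro
def go(x,y,z,yd=None):
    """print turn/shift from measured pose to world target; yd = wanted world direction of tool y"""
    o=telemetry.get_obs();q=np.array(o["ee_rot"]);R=Ro.from_quat(q[[1,2,3,0]])
    sh=R.inv().apply(np.array([x,y,z])-o["ee_pos"]);rv=np.zeros(3)
    if yd is not None:
        yd=np.array([*yd,0.])/np.hypot(*yd)
        if R.as_matrix()[:,1]@yd<0: yd=-yd
        zt=np.array([0,0,-1.]);M=np.c_[np.cross(yd,zt),yd,zt]
        rv=(R.inv()*Ro.from_matrix(M)).as_rotvec(degrees=True)
    print("turn",rv.round(2).tolist(),"shift",sh.round(1).tolist())
E
python3 - <<'E'
from h import *
import pickle
t=pickle.load(open("top1.pkl","rb"));c=cloud(t).reshape(-1,3)
for x in range(500,720,20):
    print(x,[int(np.percentile(v,98)) if len(v:=c[(abs(c[:,0]-x)<10)&(abs(c[:,1]-y)<10),2])>3 else -1 for y in range(260,-120,-20)])
go(527,200.5,200,(-.195,.981));go(527,200.5,109)
E
```

```text
500 [61, 60, 59, 19, 19, 18, 2, 2, 85, 85, 85, 3, 2, 4, 2, 2, 2, 2, 2]
520 [63, 62, 80, 112, 81, 80, 63, 84, 86, 85, 18, 13, 3, 2, 2, 2, 2, 2, 2]
540 [60, 62, 62, 111, 81, 82, 88, 89, 85, 33, 29, 20, 20, 19, 19, 18, 16, 4, 4]
560 [20, 21, 21, 20, 58, 83, 86, 88, 34, 34, 34, 34, 33, 33, 32, 30, 98, 98, 96]
580 [20, 20, 21, 21, 21, 81, 81, 20, 20, 21, 20, 20, 30, 33, 34, 33, 98, 99, 99]
600 [21, 22, 20, 20, 20, 20, 55, 20, 20, 20, 20, 21, 21, 21, 20, 63, 98, 98, 99]
620 [20, 20, 20, 20, 21, 21, 55, 37, 40, 40, 21, 29, 30, 20, 21, 20, 20, 20, 20]
640 [21, 20, 20, 21, 21, 22, 55, 39, 42, 42, 36, 26, 27, 20, 36, 44, 31, 19, 55]
660 [21, 21, 21, 21, 21, 54, 55, 39, 41, 40, 26, 27, 26, 32, 78, 79, 77, 25, 55]
680 [20, 21, 21, 20, 20, 56, 54, 21, 20, 20, 21, 31, 20, 35, 80, 81, 79, 55, 55]
700 [63, 64, 62, 60, 20, 56, 44, 35, 26, 20, 21, 25, 20, 21, 49, 78, 44, 55, 54]
turn [-0.12, -0.04, -28.65] shift [-443.0, -275.2, 52.6]
turn [0.0, 0.0, 0.0] shift [-443.0, -275.0, 143.6]
```

Request:
servo_tool(
  rows=[
    [[0,0,-7],[-40,-25,0],0.5],
    [[0,0,-14],[-80,-50,0],0.5],
    [[0,0,-21],[-120,-75,0],0.5],
    [[0,0,-28.6],[-160,-100,10],0.5],
    [[0,0,-28.6],[-200,-125,20],0.5],
    [[0,0,-28.6],[-240,-150,30],0.5],
    [[0,0,-28.6],[-280,-175,40],0.5],
    [[0,0,-28.6],[-320,-200,50],0.5],
    [[0,0,-28.6],[-360,-225,52],0.5],
    [[0,0,-28.6],[-400,-250,52],0.5],
  ],
  squeeze=30,
)

```text
clock: 0.93
ee_pos: [450.8, 286.3, 204.8]
ee_rot: [-0.001, -0.098, 0.995, -0.0]
contact_force: [0.2, 0.8, -0.5]
finger_gap: 42.7
```

```bash
python3 -c "
from h import *
print(telemetry.get_obs()['ee_pos'],telemetry.get_obs()['finger_gap']);go(527,200.5,160,(-.195,.981))"
```

```text
[450.79521355 286.30596224 204.76081427] 42.72769475907338
turn [-0.03, -0.13, -0.04] shift [-58.2, -99.0, 44.7]
```

Request:
servo_tool(
  rows=[
    [[0,0,0],[0,0,0],0.5],
    [[0,0,0],[0,0,0],0.5],
    [[0,0,0],[0,0,0],0.5],
    [[0,0,0],[0,0,0],0.5],
  ],
)

```text
clock: 1.27
ee_pos: [449.9, 289.2, 206.0]
ee_rot: [-0.0, -0.098, 0.995, 0.0]
contact_force: [-0.3, 0.2, 1.0]
finger_gap: 42.7
```

```bash
python3 -c "
from h import *
print(telemetry.get_obs()['ee_pos'],telemetry.get_obs()['joint_velocities'].round(3));go(527,200.5,160,(-.195,.981))"
```

```text
[449.93407414 289.24380648 206.04706226] [ 0.017 -0.005 -0.003 -0.004 -0.002 -0.001]
turn [0.02, -0.04, 0.02] shift [-58.3, -102.1, 46.0]
```

Request:
servo_tool(
  rows=[
    [[0,0,0],[-20,-34,15],0.5],
    [[0,0,0],[-40,-68,30],0.5],
    [[0,0,0],[-58,-102,46],0.5],
    [[0,0,0],[-58,-102,46],0.5],
    [[0,0,0],[-58,-102,46],0.5],
    [[0,0,0],[-58,-102,46],0.5],
    [[0,0,0],[-58,-102,46],0.5],
    [[0,0,0],[-58,-102,46],0.5],
  ],
)

```text
clock: 1.93
ee_pos: [527.0, 201.3, 161.0]
ee_rot: [0.001, -0.099, 0.995, 0.0]
contact_force: [-0.1, 0.1, 0.0]
finger_gap: 42.7
```

```bash
python3 -c "
from h import *
print(telemetry.get_obs()['ee_pos'],telemetry.get_obs()['joint_velocities'].round(3));go(527,200.5,108,(-.195,.981))
f=cams.grab_frame('scene');g=cams.grab_frame('top')
save('b1',np.hstack([cv2.resize(f['pixels'][120:270,290:440],(400,400)),cv2.resize(g['pixels'][190:340,80:230],(400,400))]))"
```

```text
[527.00202209 201.32309736 161.03562836] [-0.005 -0.    -0.001 -0.003 -0.001 -0.002]
turn [0.02, 0.07, 0.1] shift [0.2, -0.8, 53.0]
```

View pics/b1.png

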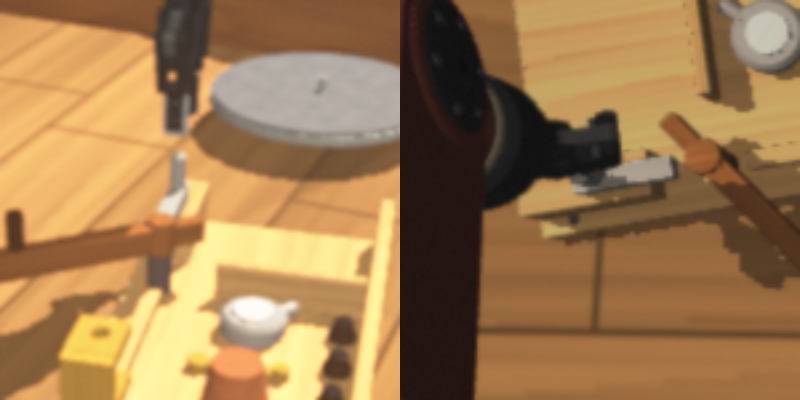

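The gripper stands over the bolt knob, with the fingers at crop (175,125) directly above the knob at (180,160). Descend, grip, then check.

Request:
servo_tool(
  rows=[
    [[0,0,0],[0,-1,20],0.5],
    [[0,0,0],[0,-1,40],0.5],
    [[0,0,0],[0,-1,52],0.5],
    [[0,0,0],[0,-1,52],0.5],
    [[0,0,0],[0,-1,52],0.4],
    [[0,0,0],[0,-1,52],0.3],
    [[0,0,0],[0,-1,52],0.1],
    [[0,0,0],[0,-1,52],0.1],
    [[0,0,0],[0,-1,52],0.1],
    [[0,0,0],[0,-1,52],0.1],
  ],
)

```text
clock: 2.87
ee_pos: [528.8, 199.1, 109.7]
ee_rot: [0.001, -0.097, 0.995, 0.0]
contact_force: [-0.4, 0.7, 4.6]
finger_gap: 12.9
```

Request:
servo_tool(
  rows=[
    [[0,0,0],[0,5,0],0.1],
    [[0,0,0],[0,10,0],0.1],
    [[0,0,0],[0,15,0],0.1],
    [[0,0,0],[0,20,0],0.1],
    [[0,0,0],[0,25,0],0.1],
    [[0,0,0],[0,30,0],0.1],
    [[0,0,0],[0,34,0],0.1],
    [[0,0,0],[0,37,0],0.1],
    [[0,0,0],[0,39,0],0.1],
    [[0,0,0],[0,39,0],0.1],
  ],
)

```text
clock: 3.7
ee_pos: [521.6, 236.4, 109.7]
ee_rot: [0.002, -0.098, 0.995, -0.001]
contact_force: [-0.1, -3.5, 6.2]
finger_gap: 13.0
```

Request:
servo_tool(
  rows=[
    [[0,0,0],[0,1,0],0.1],
    [[0,0,0],[0,2,0],0.1],
    [[0,0,0],[0,3,0],0.1],
    [[0,0,0],[0,3,0],0.1],
    [[0,0,0],[0,3,0],0.1],
  ],
)

```text
clock: 4.12
ee_pos: [521.6, 236.6, 109.6]
ee_rot: [0.001, -0.098, 0.995, -0.003]
contact_force: [3.0, -10.1, 7.4]
finger_gap: 12.8
```

Request:
servo_tool(
  rows=[
    [[0,0,0],[0,0,0],0.35],
    [[0,0,0],[0,0,0],0.35],
    [[0,0,0],[0,0,0],0.35],
    [[0,0,0],[0,0,-20],0.35],
    [[0,0,0],[0,0,-40],0.35],
    [[0,0,0],[0,0,-60],0.35],
    [[0,0,0],[0,0,-60],0.35],
    [[0,0,0],[0,0,-60],0.35],
  ],
)

```text
clock: 4.78
ee_pos: [520.2, 240.5, 169.2]
ee_rot: [0.001, -0.098, 0.995, 0.0]
contact_force: [-0.5, -0.5, 0.1]
finger_gap: 29.8
```

```bash
python3 -c "
from h import *
o=telemetry.get_obs();print(o['ee_pos'],o['q'].round(2),o['finger_gap'])
go(456.8,27.2,168,(-.966,.259));go(456.8,27.2,111)"
```

```text
[520.24140676 240.52787416 169.21138631] [ 0.31  0.19  1.81  0.    1.14 -1.46] 29.763046036655304
turn [-0.06, 0.16, -63.77] shift [103.7, -196.9, 0.8]
turn [0.0, 0.0, 0.0] shift [103.9, -196.9, 57.8]
```

Request:
servo_tool(
  rows=[
    [[0,0,7],[10,-20,0],0.35],
    [[0,0,14],[20,-40,0],0.35],
    [[0,0,21],[30,-60,0],0.35],
    [[0,0,28],[40,-80,0],0.35],
    [[0,0,35],[50,-100,0],0.35],
    [[0,0,42],[60,-120,0],0.35],
    [[0,0,49],[70,-140,0],0.35],
    [[0,0,56],[80,-160,0],0.35],
    [[0,0,63],[90,-180,0],0.35],
    [[0,0,70],[104,-197,0],0.35],
  ],
)

```text
clock: 5.62
ee_pos: [454.5, 25.5, 166.4]
ee_rot: [-0.001, 0.494, 0.87, -0.001]
contact_force: [-0.1, 0.0, 0.4]
finger_gap: 29.7
```

Request:
servo_tool(
  rows=[
    [[0,0,7],[0,0,0],0.35],
    [[0,0,14],[0,0,0],0.35],
    [[0,0,21],[0,0,0],0.35],
    [[0,0,28],[0,0,0],0.35],
    [[0,0,35],[0,0,0],0.35],
    [[0,0,42],[0,0,0],0.35],
    [[0,0,46],[0,0,0],0.35],
    [[0,0,46],[0,0,0],0.35],
    [[0,0,46],[0,0,0],0.35],
    [[0,0,46],[0,0,0],0.35],
  ],
)

```text
clock: 6.45
ee_pos: [455.0, 26.6, 167.2]
ee_rot: [-0.001, 0.792, 0.611, -0.001]
contact_force: [-0.4, 0.1, 0.1]
finger_gap: 29.9
```

```bash
python3 -c "
from h import *
o=telemetry.get_obs();print(o['ee_pos'],o['q'].round(2),o['finger_gap'])
go(456.8,27.2,112,(.966,-.259))
f=cams.grab_frame('scene');g=cams.grab_frame('top')
save('g1',np.hstack([cv2.resize(f['pixels'][130:280,250:400],(400,400)),cv2.resize(g['pixels'][200:350,120:270],(400,400))]))"
```

```text
[455.03458891  26.55516383 167.17423542] [-0.1  -0.05  2.08  0.    1.12  0.16] 29.907921395174583
turn [-0.11, 0.02, 0.3] shift [1.1, 1.7, 55.2]
```

View pics/g1.png

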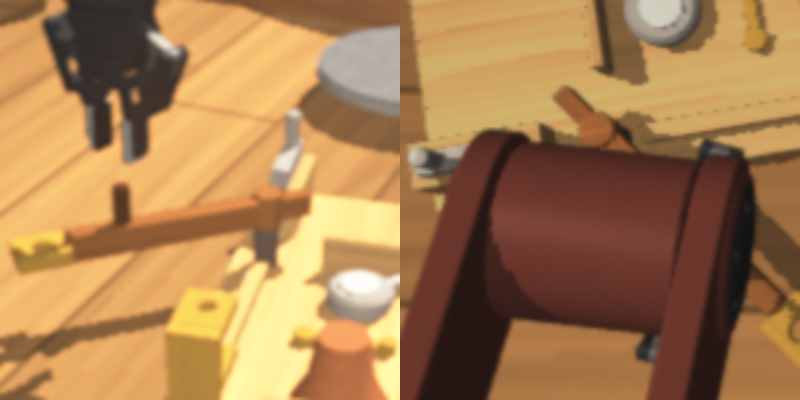

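The fingers straddle the gate knob (crop 120,190); the bolt is drawn, its knob now at the left edge of the top crop. Descend.

Request:
servo_tool(
  rows=[
    [[0,0,0],[1,2,20],0.35],
    [[0,0,0],[1,2,40],0.35],
    [[0,0,0],[1,2,55],0.35],
    [[0,0,0],[1,2,55],0.35],
    [[0,0,0],[1,2,55],0.2],
    [[0,0,0],[1,2,55],0.2],
    [[0,0,0],[1,2,55],0.1],
    [[0,0,0],[1,2,55],0.1],
    [[0,0,0],[1,2,55],0.1],
  ],
  squeeze=20,
)

```text
clock: 7.3
ee_pos: [458.6, 26.7, 114.1]
ee_rot: [0.001, 0.792, 0.61, 0.001]
contact_force: [-0.4, -1.1, 0.2]
finger_gap: 15.0
```

```bash
python3 -c "
from h import *
o=telemetry.get_obs();print(o['ee_pos'],o['q'].round(2),o['finger_gap'])
R=Ro.from_quat(np.array(o['ee_rot'])[[1,2,3,0]])
h=np.array([542.6,123.5]);p=o['ee_pos'][:2]-h;r=np.hypot(*p);a0=np.arctan2(p[1],p[0]);af=np.arctan2(-195.5,38.9)
print(r,a0,af,af-a0)
for k in range(1,21):
    a=a0+(af-a0)*k/20;d=np.r_[h+r*np.array([np.cos(a),np.sin(a)])-o['ee_pos'][:2],0]
    print(k,R.inv().apply(d).round(1).tolist(),round(-np.degrees(a-a0),1))
"
```

```text
[458.63330336  26.66849457 114.11277873] [-0.09  0.04  2.1  -0.    1.    0.16] 15.041916709624779
128.1668700877606 -2.2851585930796183 -1.3743846312477874 0.9107739618318309
1 [-2.5, 5.3, 0.0] -2.6
2 [-4.7, 10.7, 0.0] -5.2
3 [-6.6, 16.2, 0.0] -7.8
4 [-8.3, 21.8, 0.0] -10.4
5 [-9.8, 27.4, 0.0] -13.0
6 [-11.0, 33.1, 0.1] -15.7
7 [-11.9, 38.9, 0.1] -18.3
8 [-12.6, 44.7, 0.1] -20.9
9 [-13.0, 50.5, 0.1] -23.5
10 [-13.1, 56.4, 0.1] -26.1
11 [-13.0, 62.2, 0.1] -28.7
12 [-12.6, 68.0, 0.1] -31.3
13 [-11.9, 73.8, 0.1] -33.9
14 [-11.0, 79.6, 0.1] -36.5
15 [-9.8, 85.3, 0.1] -39.1
16 [-8.4, 90.9, 0.2] -41.7
17 [-6.7, 96.5, 0.2] -44.4
18 [-4.7, 102.0, 0.2] -47.0
19 [-2.5, 107.4, 0.2] -49.6
20 [-0.1, 112.7, 0.2] -52.2
```

Request:
servo_tool(
  rows=[
    [[0,0,0],[-2.5,5.3,0],0.1],
    [[0,0,0],[-4.7,10.7,0],0.1],
    [[0,0,0],[-6.6,16.2,0],0.1],
    [[0,0,0],[-8.3,21.8,0],0.1],
    [[0,0,0],[-9.8,27.4,0],0.1],
    [[0,0,0],[-11,33.1,0],0.1],
    [[0,0,0],[-11.9,38.9,0],0.1],
    [[0,0,0],[-12.6,44.7,0],0.1],
    [[0,0,0],[-13,50.5,0],0.1],
    [[0,0,0],[-13.1,56.4,0],0.1],
  ],
)

```text
clock: 8.13
ee_pos: [510.5, -0.9, 113.9]
ee_rot: [0.001, 0.792, 0.61, 0.0]
contact_force: [-2.7, -1.8, 4.4]
finger_gap: 15.3
```

Request:
servo_tool(
  rows=[
    [[0,0,0],[0.1,5.8,0],0.1],
    [[0,0,0],[0.5,11.6,0],0.1],
    [[0,0,0],[1.2,17.4,0],0.1],
    [[0,0,0],[2.1,23.2,0],0.1],
    [[0,0,0],[3.3,28.9,0],0.1],
    [[0,0,0],[4.7,34.5,0],0.1],
    [[0,0,0],[6.4,40.1,0],0.1],
    [[0,0,0],[8.4,45.6,0],0.1],
    [[0,0,0],[10,49,0],0.1],
    [[0,0,0],[10,49,0],0.1],
  ],
)

```text
clock: 8.97
ee_pos: [560.8, -2.8, 113.7]
ee_rot: [0.001, 0.792, 0.61, 0.001]
contact_force: [0.3, -0.5, 3.8]
finger_gap: 15.4
```

```bash
python3 -c "
from h import *
o=telemetry.get_obs();print(o['ee_pos'],o['contact_force'])
go(567.9,-4,o['ee_pos'][2])"
```

```text
[560.78724501  -2.81338747 113.65759559] [ 0.27108935 -0.52367074  3.80300718]
turn [0.0, 0.0, 0.0] shift [0.7, 7.2, 0.0]
```

Request:
servo_tool(
  rows=[
    [[0,0,0],[1,2,0],0.1],
    [[0,0,0],[2,4,0],0.1],
    [[0,0,0],[3,6,0],0.1],
    [[0,0,0],[3,7,0],0.1],
    [[0,0,0],[3.5,8,0],0.1],
    [[0,0,0],[3.5,8,0],0.1],
    [[0,0,0],[3.5,8,0],0.1],
  ],
)

```text
clock: 9.55
ee_pos: [568.2, -1.4, 113.7]
ee_rot: [0.0, 0.792, 0.61, 0.001]
contact_force: [-1.3, 0.2, 5.4]
finger_gap: 15.4
```

Request:
servo_tool(
  rows=[
    [[0,0,0],[0.5,1,0],0.1],
    [[0,0,0],[1,2,0],0.1],
    [[0,0,0],[1,2,0],0.1],
    [[0,0,0],[1,2,0],0.1],
  ],
)

```text
clock: 9.88
ee_pos: [569.1, -1.4, 113.6]
ee_rot: [-0.001, 0.792, 0.61, -0.001]
contact_force: [-5.4, -2.2, 8.2]
finger_gap: 15.1
```

Request:
servo_tool(
  rows=[
    [[0,0,0],[0,0,0],0.3],
    [[0,0,0],[0,0,0],0.3],
    [[0,0,0],[0,0,0],0.3],
    [[0,0,0],[0,0,-25],0.3],
    [[0,0,0],[0,0,-50],0.3],
    [[0,0,0],[0,0,-75],0.5],
    [[0,0,0],[0,0,-75],0.5],
    [[0,0,0],[0,0,-75],0.5],
  ],
)

```text
clock: 10.55
ee_pos: [571.4, -1.4, 190.0]
ee_rot: [0.001, 0.792, 0.61, 0.002]
contact_force: [-0.4, -0.4, -0.9]
finger_gap: 43.0
```

```bash
python3 -c "
from h import *
o=telemetry.get_obs();print(o['ee_pos'],o['q'].round(2))
go(487.3,-332.6,190,(.966,-.259))"
```

```text
[571.39740813  -1.3632596  189.95616283] [-0.13  0.16  1.8   0.    1.17  0.13]
turn [0.25, -0.05, 0.2] shift [-341.7, 3.4, -0.3]
```

Request:
servo_tool(
  rows=[
    [[0,0,0],[-35,0,0],0.5],
    [[0,0,0],[-70,0,0],0.5],
    [[0,0,0],[-105,0,0],0.5],
    [[0,0,0],[-140,0,0],0.5],
    [[0,0,0],[-175,0,0],0.5],
    [[0,0,0],[-210,0,0],0.5],
    [[0,0,0],[-245,0,0],0.5],
    [[0,0,0],[-280,0,0],0.5],
    [[0,0,0],[-315,3,0],0.5],
    [[0,0,0],[-341,3,0],0.5],
  ],
)

```text
clock: 11.38
ee_pos: [484.1, -333.7, 186.0]
ee_rot: [-0.001, 0.793, 0.609, -0.0]
contact_force: [0.1, -0.3, 0.2]
finger_gap: 42.8
```

Request:
servo_tool(
  rows=[
    [[0,0,0],[0,0,0],0.5],
    [[0,0,0],[0,0,0],0.5],
    [[0,0,0],[0,0,0],0.5],
  ],
)

```text
clock: 11.63
ee_pos: [484.9, -330.6, 186.4]
ee_rot: [-0.002, 0.792, 0.61, 0.0]
contact_force: [0.2, -0.4, -0.1]
finger_gap: 42.7
```

```bash
python3 -c "
from h import *
import pickle
o=telemetry.get_obs();print(o['ee_pos'],o['q'].round(2))
go(487.3,-332.6,107,(.966,-.259))
f=cams.grab_frame('scene');g=cams.grab_frame('top')
pickle.dump((f,g),open('p1.pkl','wb'))
A=np.hstack([cv2.resize(f['pixels'][170:295,235:400],(396,300),interpolation=2),cv2.resize(f['pixels'][220:370,100:300],(400,300),interpolation=2)])
B=cv2.resize(g['pixels'][195:280,120:345],(796,300),interpolation=2)
save('p1',np.vstack([A,B]))"
```

```text
[ 484.91494829 -330.58955591  186.39053573] [-0.72  0.2   1.76  0.    1.18 -0.46]
turn [-0.16, -0.12, 0.17] shift [-1.5, 3.0, 79.4]
```

View pics/p1.png

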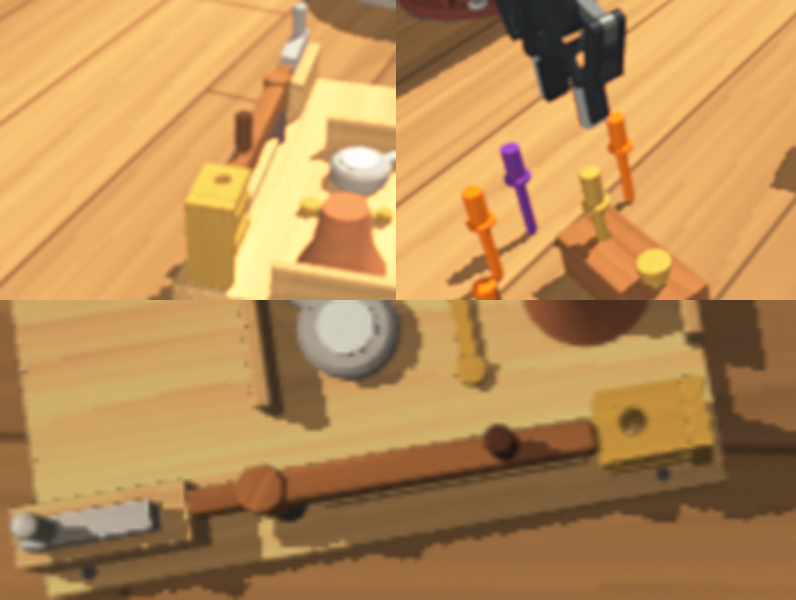

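The gate is shut with the eye inside the keeper, its hole under the keeper hole at top px (299,229), and the bolt is drawn. The drop pin is below the gripper. Descend and grip.

Request:
servo_tool(
  rows=[
    [[0,0,0],[-1.5,3,10],0.5],
    [[0,0,0],[-1.5,3,30],0.5],
    [[0,0,0],[-1.5,3,50],0.5],
    [[0,0,0],[-1.5,3,70],0.5],
    [[0,0,0],[-1.5,3,79],0.5],
    [[0,0,0],[-1.5,3,79],0.5],
    [[0,0,0],[-1.5,3,79],0.3],
    [[0,0,0],[-1.5,3,79],0.1],
    [[0,0,0],[-1.5,3,79],0.1],
    [[0,0,0],[-1.5,3,79],0.1],
  ],
  squeeze=50,
)

```text
clock: 12.57
ee_pos: [488.9, -334.5, 110.7]
ee_rot: [0.001, 0.792, 0.61, 0.0]
contact_force: [-0.3, -0.4, 0.9]
finger_gap: 14.3
```

Request:
servo_tool(
  rows=[
    [[0,0,0],[0,0,0],0.1],
    [[0,0,0],[0,0,0],0.1],
    [[0,0,0],[0,0,0],0.1],
  ],
)

```text
clock: 12.82
ee_pos: [488.9, -334.6, 110.6]
ee_rot: [0.001, 0.792, 0.61, 0.0]
contact_force: [-1.0, 1.1, 4.9]
finger_gap: 14.6
```

Request:
servo_tool(
  rows=[
    [[0,0,0],[0,0,-10],0.1],
    [[0,0,0],[0,0,-22],0.1],
    [[0,0,0],[0,0,-35],0.1],
    [[0,0,0],[0,0,-50],0.1],
    [[0,0,0],[0,0,-65],0.1],
    [[0,0,0],[0,0,-80],0.1],
    [[0,0,0],[0,0,-95],0.1],
    [[0,0,0],[0,0,-106],0.1],
    [[0,0,0],[0,0,-106],0.1],
    [[0,0,0],[0,0,-106],0.1],
  ],
)

```text
clock: 13.65
ee_pos: [488.6, -334.3, 216.6]
ee_rot: [0.001, 0.792, 0.61, 0.0]
contact_force: [-1.1, -0.2, -0.4]
finger_gap: 14.3
```

```bash
python3 -c "
from h import *
o=telemetry.get_obs();print(o['ee_pos'],o['q'].round(2),o['finger_gap'])
go(581.5,-71.7,o['ee_pos'][2],(.966,-.259))"
```

```text
[ 488.60159723 -334.32027328  216.56927677] [-0.72  0.18  1.73  0.    1.23 -0.46] 14.3269774581287
turn [0.12, 0.06, 0.2] shift [277.6, 22.7, -0.2]
```

Request:
servo_tool(
  rows=[
    [[0,0,0],[20,2,0],0.1],
    [[0,0,0],[45,4,0],0.1],
    [[0,0,0],[75,6,0],0.1],
    [[0,0,0],[105,8,0],0.1],
    [[0,0,0],[135,11,0],0.1],
    [[0,0,0],[165,13,0],0.1],
    [[0,0,0],[195,16,0],0.1],
    [[0,0,0],[225,18,0],0.1],
    [[0,0,0],[250,20,0],0.1],
    [[0,0,0],[265,22,0],0.1],
  ],
)

```text
clock: 14.48
ee_pos: [576.6, -80.3, 213.5]
ee_rot: [-0.002, 0.792, 0.611, -0.001]
contact_force: [-1.0, 0.5, -1.5]
finger_gap: 13.7
```

Request:
servo_tool(
  rows=[
    [[0,0,0],[8,1,0],0.1],
    [[0,0,0],[11,1,0],0.1],
    [[0,0,0],[11,1,0],0.1],
    [[0,0,0],[11,1,0],0.1],
    [[0,0,0],[11,1,0],0.1],
  ],
)

```text
clock: 14.9
ee_pos: [580.5, -74.1, 214.9]
ee_rot: [-0.0, 0.793, 0.61, -0.0]
contact_force: [0.2, 0.3, -0.5]
finger_gap: 14.2
```

```bash
python3 -c "
from h import *
import pickle
o=telemetry.get_obs();print(o['ee_pos'],o['q'].round(2),o['finger_gap'])
go(581.5,-71.7,o['ee_pos'][2],(.966,-.259))
f=cams.grab_frame('scene');g=cams.grab_frame('top')
pickle.dump((f,g),open('k1.pkl','wb'))
save('k1',np.hstack([cv2.resize(f['pixels'][140:290,275:375],(400,600),interpolation=2),cv2.resize(g['pixels'][160:310,250:350],(400,600),interpolation=2)]))"
```

```text
[580.53307207 -74.06295284 214.93615518] [-0.25  0.17  1.74 -0.    1.23  0.01] 14.180259241902712
turn [-0.03, 0.03, 0.13] shift [2.5, 0.3, -0.0]
```

View pics/k1.png

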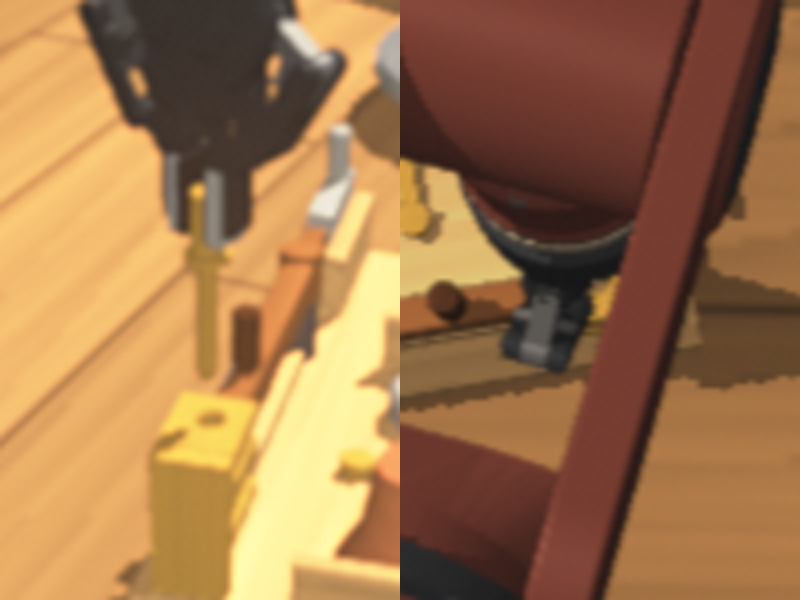

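The scene crop shows the pin held over the keeper: foot at scene (326.5,233.8), grip top (324,186), keeper hole (327.8,244.5). The top view is blocked by the arm.

```bash
python3 - <<'E'
from h import *
import pickle
f,g=pickle.load(open('k1.pkl','rb'))
hs,fs=(212.3-209+0,0),0
im=f["pixels"];hsv=cv2.cvtColor(im,cv2.COLOR_RGB2HSV)
m=(hsv[...,0]>20)&(hsv[...,0]<32)&(hsv[...,1]>140)
sub=m.copy();sub[:,:318]=0;sub[:,336:]=0;sub[:180]=0;sub[236:]=0
for r in range(184,238,3): 
    c=np.where(sub[r])[0];print(r,c.min() if len(c) else None,c.max() if len(c) else None,end=' | ')
print()
def proj(f,p):
    T=np.linalg.inv(np.array(f["world_from_camera"]));c=T[:3,:3]@p+T[:3,3];s=np.array([c[0],-c[1]])/-c[2]
    s*=1+f["k1"]*(s@s);K=np.array(f["intrinsics"]);return (s*[K[0,0],K[1,1]]+[K[0,2],K[1,2]]).round(1)
h=onz(f,[(327.6,244.6)],97)[0];print("hole",h.round(1))
for z in(117,119,121): print("foot",z,onz(f,[(326.3,233.6)],z)[0].round(1),depthpt(f,[(326,232)])[0].round(1))
print("vertical line over hole:",[proj(f,h+[0,0,d]).tolist() for d in(0,22,44,66,88,118)])
E
```

```text
184 None None | 187 None None | 190 None None | 193 None None | 196 None None | 199 None None | 202 None None | 205 None None | 208 None None | 211 None None | 214 None None | 217 None None | 220 None None | 223 None None | 226 None None | 229 None None | 232 None None | 235 None None | 
hole [582.4 -74.6  97. ]
foot 117 [577.1 -69.2 117. ] [581.8 -80.1 127.7]
foot 119 [578.5 -72.2 119. ] [581.8 -80.1 127.7]
foot 121 [580.  -75.1 121. ] [581.8 -80.1 127.7]
vertical line over hole: [[327.6, 244.6], [327.6, 234.7], [327.6, 224.4], [327.6, 213.9], [327.6, 203.0], [327.6, 187.6]]
```

```bash
python3 - <<'E'
from h import *
import pickle
f,g=pickle.load(open('k1.pkl','rb'))
for r in range(184,240,4): print(r,f["pixels"][r,318:336].tolist() if r in(224,) else '', end='')
print()
for nm,ff in(("carry",f),):
    im=ff["pixels"].astype(int);m=(im[...,0]-im[...,2]*1.0);
    hsv=cv2.cvtColor(ff["pixels"],cv2.COLOR_RGB2HSV)
    for r in range(184,240,4): print(r,hsv[r,319:335,0].tolist(),hsv[r,319:335,1].tolist())
E
```

```text
184 188 192 196 200 204 208 212 216 220 224 [[229, 168, 100], [228, 166, 98], [228, 166, 98], [231, 169, 101], [232, 169, 101], [221, 156, 91], [188, 136, 73], [171, 127, 62], [173, 129, 59], [174, 130, 60], [181, 134, 67], [213, 152, 84], [233, 171, 100], [233, 168, 100], [198, 138, 82], [135, 92, 56], [101, 65, 41], [100, 64, 39]]228 232 236 
184 [14, 13, 12, 11, 12, 13, 12, 13, 17, 17, 17, 14, 11, 13, 12, 11] [57, 87, 107, 98, 105, 108, 77, 41, 36, 35, 37, 48, 71, 90, 93, 91]
188 [12, 10, 16, 18, 19, 19, 18, 16, 16, 17, 17, 14, 12, 10, 12, 11] [54, 91, 134, 160, 170, 172, 158, 99, 40, 33, 37, 45, 69, 92, 92, 94]
192 [12, 12, 14, 17, 18, 18, 17, 15, 17, 17, 16, 14, 13, 12, 12, 10] [53, 85, 128, 147, 163, 164, 133, 68, 37, 36, 37, 47, 76, 94, 96, 91]
196 [12, 11, 14, 17, 18, 18, 17, 16, 16, 17, 16, 16, 12, 11, 11, 11] [58, 87, 128, 154, 166, 167, 135, 70, 38, 36, 41, 50, 79, 99, 100, 93]
200 [17, 17, 16, 16, 18, 19, 18, 16, 16, 17, 17, 16, 16, 15, 15, 14] [139, 140, 145, 153, 160, 164, 143, 87, 46, 36, 34, 43, 63, 89, 109, 126]
204 [17, 16, 16, 18, 18, 18, 19, 18, 18, 18, 18, 18, 18
[... 594 characters left out ...]
16, 16, 15, 14, 12] [143, 143, 143, 145, 151, 156, 164, 168, 169, 163, 154, 144, 144, 149, 149, 152]
224 [16, 16, 16, 16, 15, 16, 18, 18, 18, 18, 16, 16, 15, 14, 14, 12] [145, 145, 144, 144, 150, 156, 163, 168, 167, 161, 154, 146, 146, 149, 149, 151]
228 [16, 17, 17, 16, 15, 17, 18, 18, 18, 18, 16, 16, 15, 15, 14, 12] [141, 140, 141, 143, 149, 155, 163, 166, 166, 161, 154, 147, 147, 149, 153, 151]
232 [16, 16, 16, 16, 15, 16, 18, 18, 18, 17, 16, 16, 15, 14, 12, 12] [142, 142, 141, 143, 149, 153, 164, 167, 165, 159, 154, 145, 141, 129, 126, 141]
236 [16, 16, 16, 16, 16, 15, 15, 16, 16, 16, 14, 14, 12, 12, 13, 13] [143, 144, 143, 144, 144, 145, 144, 144, 142, 144, 146, 140, 140, 157, 165, 167]
```

Pin is upright and needs about (+2.3,+0.7) mm in world xy (the two estimates agree). Correct, then descend to the mouth in stages.

Request:
servo_tool(
  rows=[
    [[0,0,0],[1.3,2,0],0.1],
    [[0,0,0],[1.3,2,0],0.1],
    [[0,0,0],[1.3,2,5],0.1],
    [[0,0,0],[1.3,2,10],0.1],
    [[0,0,0],[1.3,2,15],0.1],
    [[0,0,0],[1.3,2,20],0.1],
    [[0,0,0],[1.3,2,24],0.1],
    [[0,0,0],[1.3,2,28],0.1],
    [[0,0,0],[1.3,2,28],0.1],
    [[0,0,0],[1.3,2,28],0.1],
  ],
)

```text
clock: 15.83
ee_pos: [582.9, -72.3, 186.7]
ee_rot: [-0.0, 0.792, 0.61, -0.0]
contact_force: [-0.4, -0.2, -0.8]
finger_gap: 14.1
```

Foot is inside the upper ear with no force. Continue.

Request:
servo_tool(
  rows=[
    [[0,0,0],[-0.6,0,4],0.1],
    [[0,0,0],[-0.6,0,8],0.1],
    [[0,0,0],[-0.6,0,12],0.1],
    [[0,0,0],[-0.6,0,16],0.1],
    [[0,0,0],[-0.6,0,20],0.1],
    [[0,0,0],[-0.6,0,23],0.1],
    [[0,0,0],[-0.6,0,23],0.1],
  ],
)

```text
clock: 16.42
ee_pos: [582.5, -72.6, 163.1]
ee_rot: [-0.001, 0.792, 0.61, -0.0]
contact_force: [0.3, 0.1, -1.4]
finger_gap: 13.9
```

Request:
servo_tool(
  rows=[
    [[0,0,0],[0,0,4],0.1],
    [[0,0,0],[0,0,8],0.1],
    [[0,0,0],[0,0,12],0.1],
    [[0,0,0],[0,0,15],0.1],
    [[0,0,0],[0,0,18],0.1],
    [[0,0,0],[0,0,18],0.1],
  ],
)

```text
clock: 16.92
ee_pos: [582.6, -72.7, 145.2]
ee_rot: [-0.001, 0.792, 0.61, -0.0]
contact_force: [0.6, 0.1, -1.6]
finger_gap: 14.0
```

Request:
servo_tool(
  rows=[
    [[0,0,0],[0,0,3],0.1],
    [[0,0,0],[0,0,6],0.1],
    [[0,0,0],[0,0,9],0.1],
    [[0,0,0],[0,0,12],0.1],
    [[0,0,0],[0,0,13],0.1],
    [[0,0,0],[0,0,14],0.1],
    [[0,0,0],[0,0,14],0.1],
  ],
)

```text
clock: 17.5
ee_pos: [582.9, -72.8, 131.9]
ee_rot: [-0.0, 0.792, 0.61, -0.0]
contact_force: [-0.5, -1.0, -1.2]
finger_gap: 14.3
```

Request:
servo_tool(
  rows=[
    [[0,0,0],[0,0,0.7],0.1],
    [[0,0,0],[0,0,1.4],0.1],
    [[0,0,0],[0,0,2],0.1],
    [[0,0,0],[0,0,2],0.1],
  ],
)

```text
clock: 17.83
ee_pos: [583.0, -72.9, 130.8]
ee_rot: [-0.0, 0.792, 0.61, -0.0]
contact_force: [-3.3, -0.5, 2.6]
finger_gap: 13.9
```

Request:
servo_tool(
  rows=[
    [[0,0,0],[0,0,0],0.25],
    [[0,0,0],[0,0,0],0.4],
    [[0,0,0],[0,0,0],0.4],
    [[0,0,0],[0,0,0],0.4],
    [[0,0,0],[0,0,-20],0.4],
    [[0,0,0],[0,0,-50],0.4],
    [[0,0,0],[0,0,-85],0.4],
    [[0,0,0],[0,0,-120],0.4],
    [[0,0,0],[0,0,-120],0.4],
  ],
)

```text
clock: 18.58
ee_pos: [588.0, -73.9, 259.6]
ee_rot: [0.006, 0.792, 0.61, 0.005]
contact_force: [0.9, 0.4, 2.2]
finger_gap: 34.0
```

Request:
servo_tool(
  rows=[
    [[0,0,0],[-35,0,0],0.4],
    [[0,0,0],[-70,0,0],0.4],
    [[0,0,0],[-105,0,0],0.4],
    [[0,0,0],[-140,0,0],0.4],
    [[0,0,0],[-175,0,0],0.4],
    [[0,0,0],[-210,0,0],0.4],
    [[0,0,0],[-245,0,0],0.4],
    [[0,0,0],[-245,0,0],0.4],
    [[0,0,0],[-245,0,0],0.4],
    [[0,0,0],[-245,0,0],0.4],
  ],
)

```text
clock: 19.42
ee_pos: [520.4, -309.5, 249.9]
ee_rot: [-0.0, 0.793, 0.61, 0.0]
contact_force: [-0.3, 1.4, -0.5]
finger_gap: 34.6
```

```bash
python3 -c "
from h import *
import pickle
f=cams.grab_frame('scene');g=cams.grab_frame('top')
pickle.dump((f,g),open('e1.pkl','wb'))
A=np.hstack([cv2.resize(f['pixels'][170:295,235:400],(396,300),interpolation=2),cv2.resize(f['pixels'][260:410,100:300],(400,300),interpolation=2)])
B=cv2.resize(g['pixels'][195:280,120:345],(796,300),interpolation=2)
save('e1',np.vstack([A,B]))"
```

```text
(no output)
```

View pics/e1.png

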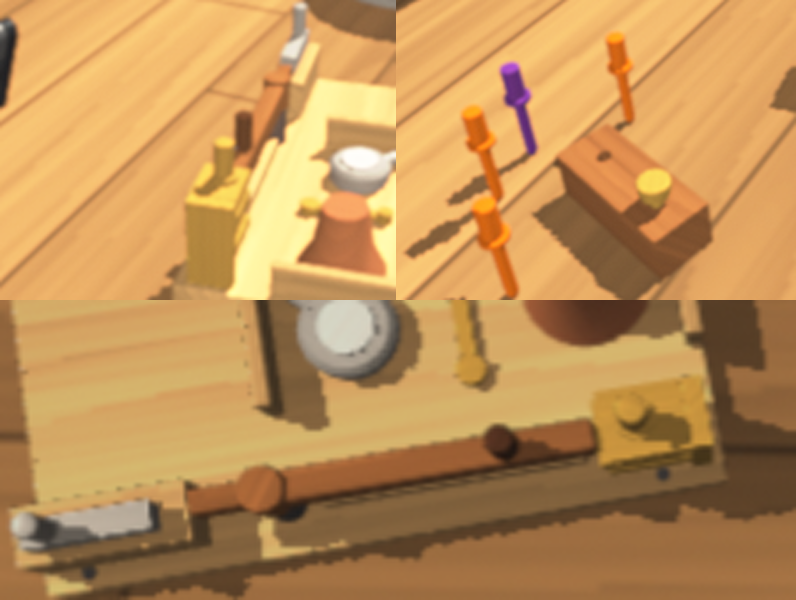

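The picture shows the pin seated in the keeper (grip top at scene (328,230), top (299,226)), the gate shut, the bolt drawn, the stub still in its rest and the shelf parts in place. I'll check the pin and bolt numerically before handing in.

```bash
python3 - <<'E'
from h import *
import pickle
f,g=pickle.load(open('e1.pkl','rb'))
print(tri(g,(298.9,225.6),f,(327.9,229.6)),depthpt(g,[(299,225)])[0].round(1),depthpt(f,[(328,229)])[0].round(1))
print("bolt knob",depthpt(g,[(127.5,258)])[0].round(1),onz(g,[(127.5,258)],112)[0].round(1))
f0=pickle.load(open('top1.pkl','rb'))["pixels"].astype(int);d=abs(f0-g["pixels"]).max(2)
print("shelf change px",(d[150:225,200:315]>40).sum())
print(telemetry.get_obs()["joint_velocities"].round(3),telemetry.get_obs()["clock"])
E
```

```text
(array([582.42103787, -72.88725527, 129.1348836 ]), np.float64(0.4286847943146739)) [583.7 -72.9 129.4] [584.  -76.2 132.6]
bolt knob [521.  234.6 112.4] [521.  234.7 112. ]
shelf change px 0
[ 0.011 -0.004  0.001 -0.003 -0.002 -0.002] 19.5167
```

```bash
python3 - <<'E'
from h import *
import pickle
P=[pickle.load(open('top1.pkl','rb')),pickle.load(open('e1.pkl','rb'))[1]]
S=[pickle.load(open('scene1.pkl','rb')),pickle.load(open('e1.pkl','rb'))[0]]
for F in(P,S):
  for f in F:
    c=cloud(f).reshape(-1,3);m=(abs(c[:,0]-524)<30)&(c[:,1]>180)&(c[:,1]<270)&(c[:,2]>88)&(c[:,2]<120)
    v=c[m];print(m.sum(),v.mean(0).round(1),v.min(0).round(1),v.max(0).round(1))
E
```

```text
73 [526.8 199.  106. ] [520.7 194.4  88.4] [533.4 208.1 114.7]
77 [520.2 234.1 105.9] [513.9 229.5  88.2] [526.9 241.9 116.7]
61 [528.1 195.7 102.1] [519.7 190.2  89.3] [534.  202.8 113.6]
59 [521.9 230.6 101.7] [514.  224.9  88. ] [528. 241. 114.]
```

Cameras put bolt travel at about 36 mm, though the arm felt a stop. There is plenty of time, so I'll press the knob once more from the hinge side to make sure it is fully drawn.

```bash
python3 -c "
from h import *
go(530,195,240,(.981,.195))"
```

```text
turn [-0.0, -0.04, -25.97] shift [489.3, -119.1, 10.3]
```

Request:
servo_tool(
  rows=[
    [[0,0,-5],[36,-9,0],0.0],
    [[0,0,-10],[72,-18,0],0.0],
    [[0,0,-15],[108,-27,0],0.0],
    [[0,0,-20],[144,-36,0],0.0],
    [[0,0,-26],[180,-45,0],0.0],
    [[0,0,-26],[216,-54,0],0.0],
    [[0,0,-26],[252,-63,0],0.0],
    [[0,0,-26],[288,-72,0],0.0],
    [[0,0,-26],[324,-80,0],0.0],
    [[0,0,-26],[360,-88,0],0.0],
  ],
)

```text
clock: 20.35
ee_pos: [526.6, 64.2, 250.5]
ee_rot: [0.0, 0.634, 0.773, 0.0]
contact_force: [0.1, 0.4, 0.7]
finger_gap: 0.2
```

Request:
servo_tool(
  rows=[
    [[0,0,0],[0,0,0],0.0],
    [[0,0,0],[0,0,0],0.0],
    [[0,0,0],[0,0,0],0.0],
  ],
)

```text
clock: 20.6
ee_pos: [527.0, 61.7, 250.2]
ee_rot: [0.0, 0.634, 0.774, -0.0]
contact_force: [-0.1, -0.4, -0.0]
finger_gap: -0.1
```

```bash
python3 -c "
from h import *
print(telemetry.get_obs()['ee_pos']);go(530,195,180,(.981,.195))"
```

```text
[527.04513592  61.7337301  250.2125289 ]
turn [-0.0, 0.03, 0.1] shift [130.1, 29.1, 70.1]
```

Request:
servo_tool(
  rows=[
    [[0,0,0],[35,8,0],0.0],
    [[0,0,0],[70,16,0],0.0],
    [[0,0,0],[105,24,20],0.0],
    [[0,0,0],[130,29,40],0.0],
    [[0,0,0],[130,29,70],0.0],
    [[0,0,0],[130,29,70],0.0],
    [[0,0,0],[130,29,70],0.0],
    [[0,0,0],[130,29,70],0.0],
  ],
)

```text
clock: 21.27
ee_pos: [531.3, 192.8, 181.2]
ee_rot: [0.0, 0.635, 0.772, 0.0]
contact_force: [0.1, 0.2, 0.0]
finger_gap: 0.2
```

```bash
python3 -c "
from h import *
print(telemetry.get_obs()['ee_pos']);go(530,195,110,(.981,.195))"
```

```text
[531.34448847 192.76378957 181.15636778]
turn [0.04, 0.02, -0.15] shift [2.5, -0.9, 71.2]
```

Request:
servo_tool(
  rows=[
    [[0,0,0],[2,-1,20],0.0],
    [[0,0,0],[2,-1,40],0.0],
    [[0,0,0],[2,-1,60],0.0],
    [[0,0,0],[2,-1,70],0.0],
    [[0,0,0],[2,-1,70],0.0],
    [[0,0,0],[8,-1,70],0.0],
    [[0,0,0],[14,-1,70],0.0],
    [[0,0,0],[20,-1,70],0.0],
    [[0,0,0],[20,-1,70],0.0],
    [[0,0,0],[20,-1,70],0.0],
  ],
)

```text
clock: 22.1
ee_pos: [526.2, 214.3, 111.3]
ee_rot: [0.001, 0.634, 0.773, 0.001]
contact_force: [0.2, -0.5, -0.0]
finger_gap: -0.0
```

Request:
servo_tool(
  rows=[
    [[0,0,0],[2,0,0],0.0],
    [[0,0,0],[4,0,0],0.0],
    [[0,0,0],[4,0,0],0.0],
    [[0,0,0],[4,0,0],0.0],
  ],
)

```text
clock: 22.43
ee_pos: [524.9, 217.4, 110.2]
ee_rot: [-0.0, 0.635, 0.773, -0.0]
contact_force: [-0.3, 0.1, -0.4]
finger_gap: 0.4
```

Request:
servo_tool(
  rows=[
    [[0,0,0],[1.5,0,0],0.0],
    [[0,0,0],[3,0,0],0.0],
    [[0,0,0],[4,0,0],0.0],
    [[0,0,0],[4,0,0],0.0],
  ],
)

```text
clock: 22.77
ee_pos: [524.6, 218.8, 110.1]
ee_rot: [0.002, 0.634, 0.773, -0.002]
contact_force: [1.2, -8.3, 0.6]
finger_gap: 0.0
```

Request:
servo_tool(
  rows=[
    [[0,0,0],[1,0,0],0.0],
    [[0,0,0],[2,0,0],0.0],
    [[0,0,0],[2,0,0],0.0],
    [[0,0,0],[2,0,0],0.0],
  ],
)

```text
clock: 23.1
ee_pos: [524.6, 219.0, 110.1]
ee_rot: [0.003, 0.634, 0.773, -0.003]
contact_force: [2.1, -12.7, 1.0]
finger_gap: 0.1
```

The force rises from 8 to 13 N with no travel, well above the bolt's 1.5 N friction, so the bolt is at its stop. Back away.

Request:
servo_tool(
  rows=[
    [[0,0,0],[-6,0,0],0.0],
    [[0,0,0],[-16,0,0],0.0],
    [[0,0,0],[-24,0,0],0.0],
    [[0,0,0],[-24,0,-25],0.0],
    [[0,0,0],[-24,0,-60],0.0],
    [[0,0,0],[-24,0,-100],0.0],
    [[0,0,0],[-24,0,-130],0.0],
    [[0,0,0],[-24,0,-130],0.0],
  ],
)

```text
clock: 23.77
ee_pos: [533.2, 200.7, 249.2]
ee_rot: [0.004, 0.635, 0.773, 0.006]
contact_force: [1.4, 0.2, 1.4]
finger_gap: 0.1
```

Request:
servo_tool(
  rows=[
    [[0,0,0],[30,25,0],0.0],
    [[0,0,0],[60,-20,0],0.0],
    [[0,0,0],[95,-40,0],0.0],
    [[0,0,0],[130,-60,0],0.0],
    [[0,0,0],[165,-80,0],0.0],
    [[0,0,0],[200,-100,0],0.0],
    [[0,0,0],[200,-100,0],0.0],
    [[0,0,0],[200,-100,0],0.0],
    [[0,0,0],[200,-100,0],0.0],
    [[0,0,0],[200,-100,0],0.0],
  ],
)

```text
clock: 24.6
ee_pos: [392.3, 375.5, 240.0]
ee_rot: [0.0, 0.635, 0.772, -0.0]
contact_force: [0.5, 0.5, -0.3]
finger_gap: -0.1
```

```bash
python3 -c "
from h import *
f=cams.grab_frame('scene');g=cams.grab_frame('top')
A=np.hstack([cv2.resize(f['pixels'][150:295,230:400],(396,300),interpolation=2),cv2.resize(f['pixels'][260:410,100:300],(400,300),interpolation=2)])
B=cv2.resize(g['pixels'][195:280,120:345],(796,300),interpolation=2)
save('e2',np.vstack([A,B]))
c=cloud(f).reshape(-1,3);m=(abs(c[:,0]-524)<30)&(c[:,1]>180)&(c[:,1]<270)&(c[:,2]>88)&(c[:,2]<120);print(c[m].mean(0).round(1))
o=telemetry.get_obs();print(o['ee_pos'],o['clock'])"
```

```text
[521.7 231.2 101.9]
[392.63474774 375.32194294 240.09261627] 24.7
```

View pics/e2.png

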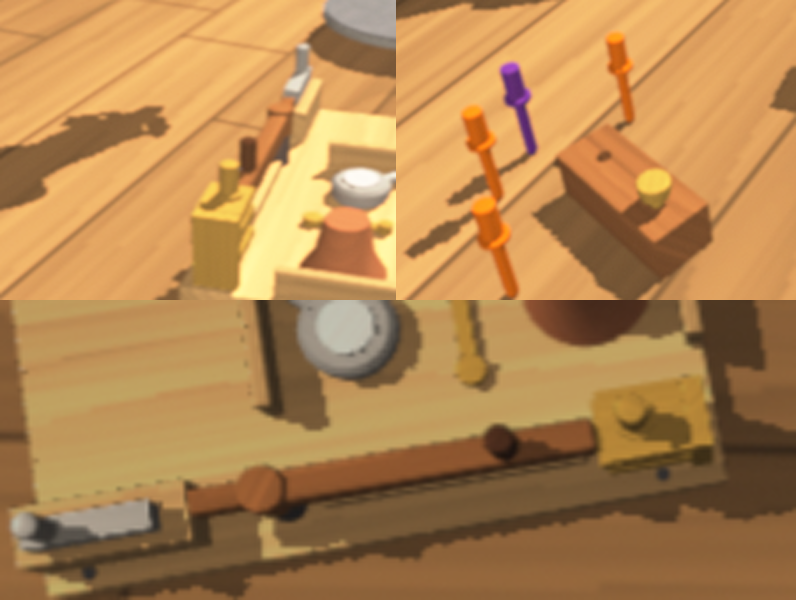

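The final picture shows the pin home with its collar on the upper ear, the gate shut, the bolt drawn, the rest holding only the stub, and the arm clear. Handing in.

```bash
python3 -c "
from plant import job
print(job.hand_in())"
```

```text
the job is handed in; nothing more can be done
None
```

I drew the bolt, swung the gate shut, and passed the drop pin down through upper ear, eye and lower ear until its collar met the upper ear. I then let go of everything and handed in at about 24.7 s on the clock.

**Last checks**
- **Pin:** its top measured 129 mm from the two-view rays and 129 and 133 mm from the two depth maps, against 131 mm expected for fully home. The wrist felt contact at the predicted depth.
- **Gate:** the last picture shows it shut, with its eye inside the keeper. I last measured the gate's stop while holding it there, before fetching the pin.
- **Other parts:** the stub pin is still in its rest, and the shelf area I compared in the top view had not changed since the start. The orange and purple look-alikes look undisturbed.

**One disagreement:** the cameras put the bolt's travel at about 36 mm, where the arm's own motion gave about 38 mm and a full draw is 40 mm. I pressed the bolt knob again from the hinge side before handing in. The force rose from 8 to 13 N with only 0.2 mm of movement, so I take it to be at its stop. Either figure is beyond the 30 mm needed.

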